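Tighten the fondue dispenser's coupling by hand, then lock it with the wrench

ROBOT

A 6-joint arm with a two-finger parallel gripper is mounted at the origin on the work surface. World frame = base frame: x ahead of the robot, y to its left, z up, the work surface at z = 0. Lengths are in m, angles in rad, forces in N, time in s.
With the tool pointing down it reaches from about 0.25 to 0.725 m from the base axis. Payload 4 kg.
Tool frame: the origin (TCP) lies on the centre line of the jaws, within the pads' length; the fingertips stand 14 mm ahead of it and the grasp point (between the pads) lies 5 mm behind it; z points along the fingers, x is the direction in which the jaws open and shut, and the axes are right-handed (so a half turn about z gives the same grasp; the last joint's range is limited). The gripper opens to 85 mm and grips with 20 to 120 N. Pads are 22 mm wide; open, the fingers measure 114 mm over their backs; the gripper's body (76 mm by 85 mm) begins 54 mm behind the grasp point. The pads swing forward as they close: fully open they stand 13 mm farther back than shut.
Start: joints at [-1.107, 0.241, 0.005, 1.335, 0, 1.571], TCP at [0.224, -0.447, 0.245] pointing down, gripper open.
Joint ranges: [-2.72, 2.72], [-1.05, 1.87], [-1.09, 1.28], [-1.99, 2.15], [-1.42, 1.44], [-3.14, 3.14]. Speed limits (rad/s): [2.79, 2.79, 3.14, 3.14, 3.14, 3.14].

INTERFACE

Orientations are given as a unit quaternion [x, y, z, w].
In Python, from workcell import get_obs, optics, ticket gives the robot as it stands.
- The arm moves only by the shell command python3 -m inch 'ROWS'. ROWS is JSON, a list that holds one entry, the list of rows, each a list of 5 numbers: the finger opening in cm, from 0 to 8.54, then the shift along the tool's x, y, z in cm, then the turn about the tool's z in degrees. In form: [[[fingers, dx, dy, dz, roll], ...]]. A call has exactly 5 rows; each row is the pose to reach, as a shift and turn from the pose measured when the call began, along the tool's axes at that moment; what a row does not reach only later rows make up. A row lasts 1/8 s, in which the tool goes at most 62.5 mm and 10.7 degrees, less where a joint would pass 70% of its speed; a pose out of reach is approached as far as the arm can. A call with a gripper value outside its range is refused whole. The fingers move at their own pace and stop on an object; the grip force is fixed at half the most. Time passes only in rows, so rows that repeat a pose let the fingers close, or fill a call up. It gives the time, the measured TCP pose, the force and the opening at its end, in the units of the state.
- get_obs(): the state, without advancing time (a new reading comes with each control period).
- optics.camera(name): name is "scene" or "top" or "wrist"; returns (picture, depth): 480x640x3 uint8, red, green, blue; 480x640 float32, m along the optical axis (not along the pixel's ray), 0 where there is no reading.
- optics.camera_info(name): a dict with "vfov" (degrees; the focal length in pixels is half the picture's height over the tangent of half this angle, whatever the lens; pixels are square), "cx", "cy" (the principal point, pixels), "k1" (the pictures are not rectified: a ray, as slopes to the right and down, at radius r is drawn at 1 + k1 r^2 times it, then the intrinsics apply), "R" (3x3) and "t" (3): a world point X has camera coordinates R X + t. Camera axes: x right, y down, z forward; pixel columns grow to the right and rows downward; lengths in m; the calibration is good to about 2 mm. A picture is of the moment at which its call begins: read the wrist's pose just before it. camera_info takes no time and is no camera call; for the wrist camera it gives the pose at the moment of the call.
- ticket.job_done(): hands the job in, once; it reports no verdict.
The state is a dict: "clock": time; "joint_pos": joint angles; "joint_vel": joint speeds; "tau": joint torques, N m; "eef_pos": TCP position; "tool_rot": TCP orientation; "ft_force": force on the tool from outside, world axes, zero at the start; "ft_torque": the same for the moment, N m; "grip_width": finger opening in m.
Only numpy, scipy, OpenCV 4.12 (cv2) and the standard library are available. Lean on these libraries where they do the work, as an engineer would, in place of code of your own. Each camera call takes 0.05 s, during which the arm holds its last target.

TASK

The push dispenser's mount on the ledge has come loose. With the gripper itself, turn the red two-eared coupling clockwise (seen from above) until it stops; then push the handle of the wrench that is already on the brass hex nut below it clockwise until that nut stops too. Leave the wrench lying flat on the ledge with its jaw around the nut, do not turn the nut with the fingers or the coupling with the wrench, and do not disturb the other things on the ledge.

Things in the scene. Friction and masses are not known exactly. Their poses are not given: they have to be found in the camera images.
- mount: Fixed dispenser mount. Origin: on the ledge (z 0), on the vertical axis of its post, about which coupling and nut turn; z up. Steel foot of radius 30, 4 high; post of radius 14 up to 62. Azimuths in these texts are angles about z, anticlockwise from this body's x axis. At azimuth 250 deg a bracket arm (z 22 to 27, 30 wide) leads to the dispenser. Heights are above the ledge.
- coupling (a joint): Turn of the red plastic coupling, rad: grows clockwise seen from above, 0 to 1.30 (hard stop = tight); starts at 0 to 0.40. Stays where it is left; about 3 N at an ear turns it. Hub of radius 22, z 28 to 53; two straight radial ears 9 thick, z 28 to 52, out to 58 from the axis. At value q the ears lie at azimuth 120 deg - q and 300 deg - q.
- ear_a (a point): Middle of the outer end face of the ear at azimuth 120 deg - q: 58 mm from the axis, 40 mm above the ledge. This ear is over the wrench side, away from the dispenser.
- dispenser (a point): Centre of the top of the black push dispenser fixed to the mount: body radius 36, 146 high, 135 from the post axis at azimuth 250 deg; its grey spout reaches 55 further out at the top. Not to be worked.
- ear_b (a point): The same point on the opposite ear.
- nut (a joint): Turn of the brass hex nut under the coupling, same axis, rad: grows clockwise seen from above, from 0 at the start to 1.00 (hard stop = tight). 46 across flats, z 4 to 20. Stays where it is left; needs 0.35 N m, that is 2.5 N at 140 along the wrench. The wrench has about 0.08 rad of play on it to each side.
- wrench: Loose open-end wrench, 0.3 kg, flat on the ledge, jaw around the nut. Origin: its underside (z 0), mid jaw, on the post's axis at the start. x axis: along the handle, away from the jaw; points to azimuth 90 deg at the start, turns with the nut. Steel head x -19 to 45, 74 wide, z 5 to 17, jaw 48 wide, open to -x; shank 22 wide; blue handle x 85 to 215, 24 wide, z 0 to 20.
- wrench_end (a point): Outer end of the blue handle, on its centre line, 215 mm from the jaw centre, 10 mm above its underside.
- fondue_pot: Bystander: matte black fondue pot (radius 100) on a steel stand, rim 176 high, straight handle reaching 200 mm from the centre at +y, 165 high. Origin under its centre.
- fork_holder: Bystander: round wooden holder, radius 48, with six upright fondue forks, 210 high over all. Origin under its centre.
- ramekin_a: Bystander: glass ramekin, radius 43, 45 high. Origin under its centre.
- ramekin_b: Bystander: second glass ramekin, the same.
- pepper_mill: Bystander: wooden pepper mill, radius 29, 150 high. Origin under its centre.
- bread_bowl: Bystander: wooden bowl, radius 75, 55 high. Origin under its centre.
Things that resemble listed ones, but are neither listed nor needed, are in the scene too. Of the things like the wrench, leave any that is white; of the rest the larger one is meant.

How it is judged:
On the way, in this order (a step that is already met when the one before it is completed fails the run):
1. the coupling is turned to its stop (within 0.1 rad) by hand while the nut has not yet been turned (less than 0.15 rad) (value of joint coupling above 1.2 rad and value of joint nut below 0.15 rad), for 0.2 s.
2. the hex nut is turned to its stop (within 0.1 rad) with the wrench (value of joint nut above 0.9 rad and horizontal distance between wrench and mount below 0.015 m), for 0.2 s.
At the end, for the whole second after the job is handed in: Coupling and hex nut both within 0.1 rad of their clockwise stops (coupling above 1.2, nut above 0.9 rad); the wrench lies at rest and flat on the ledge (origin under 6 mm high, tilt under 0.1 rad) with its jaw still around the nut (origin within 15 mm of the axis) (all of step 2 and value of joint coupling above 1.2 rad and height (world z) of wrench below 0.006 m and angle between wrench's own z axis and vertical below 0.1 rad and linear speed of wrench below 0.02 m/s); the robot touches nothing.
It fails at once if the gripper turns the hex nut directly (more than 5 N between fingers and nut) (contact force between the fingers and nut above 5 N).
It fails at once if the coupling is turned with the wrench (more than 8 N between them) (contact force between wrench and coupling above 8 N).
It fails at once if a bystander (pot, fork holder, ramekin, pepper mill, bread bowl) is moved more than 30 mm or tipped more than 0.3 rad (distance of any of fondue_pot, fork_holder, ramekin_a, ramekin_b, pepper_mill, bread_bowl from where it was at the start of the episode above 0.03 m or angle between any of fondue_pot, fork_holder, ramekin_a, ramekin_b, pepper_mill, bread_bowl's own z axis and vertical above 0.3 rad).
It also fails if it takes over 48 s, if anything falls off the work surface, if the arm or the gripper's body presses on something with over 40 N, if the wrist force passes 120 N, or if a joint passes its speed limit or range.

## Working session

There is one attempt and no reset: what is moved stays moved. The work goes in short steps, Python scripts to look and compute and a shell command to move; the robot and the scene stay as the last step left them, time stands still between calls to the robot, and variables do not carry over. Pictures are saved under pics/ and viewed, and the job is handed in when it is done.

```bash
ls; mkdir -p pics; cat > h.py <<'E'
import numpy as np, cv2
from workcell import get_obs, optics
def K(i):
    f=240/np.tan(np.radians(i['vfov'])/2); return f
def ray(i,px):
    f=K(i); px=np.atleast_2d(px).astype(float)
    d=(px-[i['cx'],i['cy']])/f; u=d.copy()
    for _ in range(20): u=d/(1+i['k1']*(u**2).sum(1,keepdims=True))
    return np.c_[u,np.ones(len(u))]
def plane(i,px,z):
    r=ray(i,px); R=np.array(i['R']);t=np.array(i['t']); c=-R.T@t; w=r@R
    return c+w*((z-c[2])/w[:,2:3])
def depthpt(i,px,dep):
    r=ray(i,px); R=np.array(i['R']);t=np.array(i['t'])
    p=np.atleast_2d(px).astype(int); d=dep[p[:,1],p[:,0]][:,None]
    return (r*d-t)@R
def proj(i,X):
    X=np.atleast_2d(X); c=X@np.array(i['R']).T+np.array(i['t']); u=c[:,:2]/c[:,2:]
    u=u*(1+i['k1']*(u**2).sum(1,keepdims=True)); return u*K(i)+[i['cx'],i['cy']]
def save(n,p): cv2.imwrite('pics/'+n+'.png',p[:,:,::-1])
E
python3 - <<'E'
from h import *
for n in ['scene','top','wrist']:
    i=optics.camera_info(n);p,d=optics.camera(n);save(n+'0',p);np.savez('pics/%s0.npz'%n,p=p,d=d,R=i['R'],t=i['t'])
    print(n,i['vfov'],i['k1'],-np.array(i['R']).T@i['t'])
print(get_obs())
E
```

```text
pics
scene 47.437288094948315 -0.13865468905583667 [ 1.23664906 -0.98079748  0.92417502]
top 56.05202331650828 -0.005414304419038349 [ 0.45266798 -0.01971622  1.11409204]
wrist 69.92591755844063 -0.055557682481610984 [ 0.29997553 -0.40810288  0.37383389]
{'clock': 0.15, 'joint_pos': array([-1.10698944e+00,  2.41213420e-01,  4.03342715e-03,  1.33520245e+00,
        6.69654227e-06,  1.57083536e+00]), 'joint_vel': array([-0.00015499, -0.00121512,  0.0029719 , -0.00133483,  0.00024542,
        0.00032598]), 'tau': array([ 3.85816350e-06, -3.72635078e+01,  2.52638304e+01,  1.23657580e-02,
        5.08951234e-05,  5.54356177e-06]), 'eef_pos': array([ 0.22347492, -0.44676759,  0.24463059]), 'tool_rot': array([ 8.50682146e-01, -5.25679805e-01, -6.72896002e-04, -4.19716282e-04]), 'ft_force': array([-0.43318212,  0.0074875 ,  0.32662174]), 'ft_torque': array([0.02946136, 0.01609103, 0.02425624]), 'grip_width': 0.085398586215745}
```

View pics/top0.png

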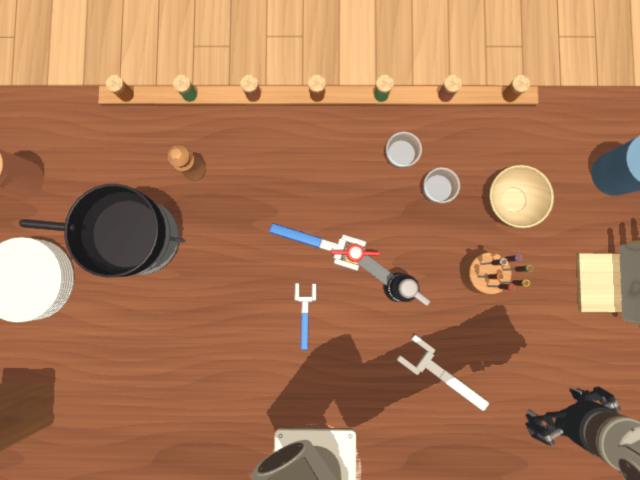

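View pics/scene0.png

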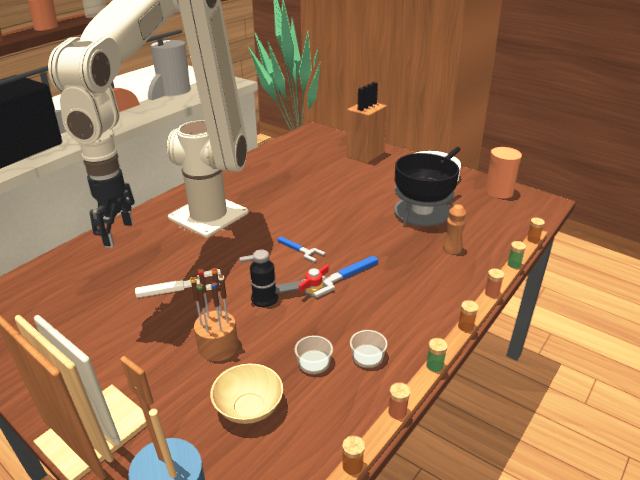

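Top view: wrench candidates are the large blue one with its jaw on the nut (300,238), a smaller blue one (305,320), and a white one (445,375). By the description the first is meant. The red coupling is at (355,253) and the dispenser at (405,288). Next I'll do a close crop and measurements.

```bash
cat > m.py <<'E'
from h import *
def meas(p,i,d=None):
    p=np.ascontiguousarray(p)
    h=cv2.cvtColor(p,cv2.COLOR_RGB2HSV)
    red=(((h[...,0]<5)|(h[...,0]>174))&(h[...,1]>190)&(h[...,2]>120)).astype(np.uint8)
    blue=((h[...,0]>100)&(h[...,0]<122)&(h[...,1]>150)&(h[...,2]>80)).astype(np.uint8)
    out={}
    for nm,m in (('red',red),('blue',blue)):
        n,l,s,c=cv2.connectedComponentsWithStats(m)
        for k in range(1,n):
            if s[k,4]>40:
                pts=np.argwhere(l==k)[:,::-1]
                z=0.052 if nm=='red' else 0.02
                w=plane(i,pts,z)[:,:2].astype(np.float32)
                r=cv2.minAreaRect(w)
                print(nm,'area',s[k,4],'px',c[k].round(1),'ctr',np.round(r[0],4),'size',np.round(r[1],4),'box',np.round(cv2.boxPoints(r),3).tolist())
E
python3 - <<'E'
from m import *
i=optics.camera_info('top');a=np.load('pics/top0.npz');p=a['p'];d=a['d']
meas(p,i)
for px in [(355,253),(354,258),(407,288),(300,238),(120,228),(25,224),(181,158),(403,150),(441,185),(521,197),(490,273),(305,330)]:
    print(px,depthpt(i,px,d).round(3))
c=p[200:320,250:450]; cv2.imwrite('pics/crop0.png',cv2.resize(c,None,fx=4,fy=4,interpolation=cv2.INTER_CUBIC)[:,:,::-1])
E
```

```text
(355, 253) [[ 0.513 -0.092  0.061]]
(354, 258) [[ 0.501 -0.09   0.051]]
(407, 288) [[ 0.433 -0.196  0.147]]
(300, 238) [[0.551 0.04  0.017]]
(120, 228) [[0.565 0.447 0.096]]
(25, 224) [[0.564 0.61  0.18 ]]
(181, 158) [[0.715 0.295 0.146]]
(403, 150) [[ 0.774 -0.216  0.006]]
(441, 185) [[ 0.686 -0.31   0.003]]
(521, 197) [[ 0.656 -0.505  0.008]]
(490, 273) [[ 0.467 -0.4    0.075]]
(305, 330) [[0.328 0.026 0.014]]
```

View pics/crop0.png

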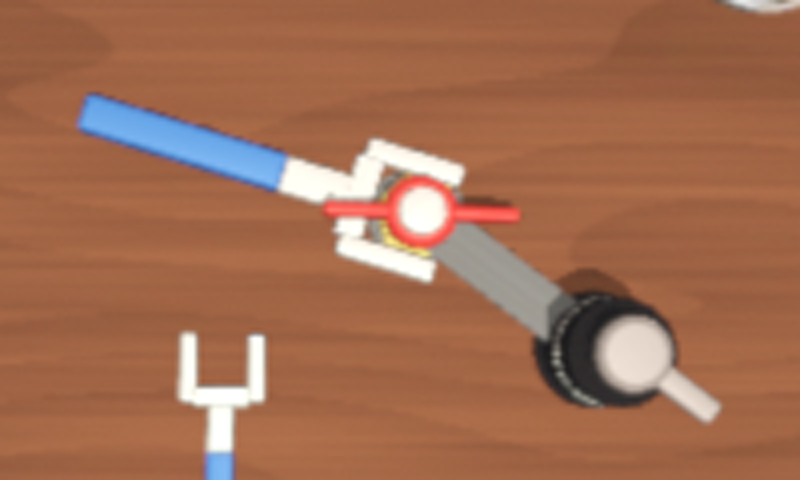

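```bash
python3 - <<'E'
from m import *
p=np.load('pics/top0.npz')['p']
h=cv2.cvtColor(np.ascontiguousarray(p),cv2.COLOR_RGB2HSV)
for x,y in [(345,252),(372,253),(355,244),(300,238),(285,232),(380,150)]: print(p[y,x],h[y,x])
E
sed -i 's/>190)&(h\[...,2\]>120)/>170)\&(h[...,2]>140)/; s/>150)&(h\[...,2\]>80)/>120)\&(h[...,2]>80)/' m.py
python3 - <<'E'
from m import *
i=optics.camera_info('top');meas(np.load('pics/top0.npz')['p'],i)
E
```

```text
[255 107  96] [  2 159 255]
[255 105  94] [  2 161 255]
[229  94  87] [  1 158 229]
[120 178 239] [105 127 239]
[111 172 235] [105 135 235]
[167 105  71] [ 11 147 167]
blue area 473 px [294.9 235. ] ctr [0.5583 0.0521] size [0.1246 0.0227] box [[0.5289999842643738, -0.004000000189989805], [0.5509999990463257, -0.010999999940395355], [0.5870000123977661, 0.1080000028014183], [0.5659999847412109, 0.11500000208616257]]
blue area 126 px [303.7 330.2] ctr [0.327  0.0269] size [0.0807 0.012 ] box [[0.28700000047683716, 0.032999999821186066], [0.28700000047683716, 0.020999999716877937], [0.367000013589859, 0.020999999716877937], [0.367000013589859, 0.032999999821186066]]
```

```bash
sed -i 's/>170)&(h\[...,2\]>140)/>125)\&(h[...,2]>170)/' m.py
cat >> m.py <<'E'
def ears(p,i,post=None):
    h=cv2.cvtColor(np.ascontiguousarray(p),cv2.COLOR_RGB2HSV)
    m=(((h[...,0]<5)|(h[...,0]>174))&(h[...,1]>125)&(h[...,2]>150))
    pts=np.argwhere(m)[:,::-1]; w=plane(i,pts,0.052)[:,:2]
    k=np.linalg.norm(w-post,axis=1)<0.066; w=w[k]-post
    r=np.linalg.norm(w,axis=1); e=w[r>0.03]; a=np.arctan2(e[:,1],e[:,0])
    ax=np.angle(np.exp(2j*a).mean())/2
    print('n',len(w),len(e),'rmax',r.max(),'ear axis deg (mod180)',np.degrees(ax)%180)
    return ax
E
python3 - <<'E'
from m import *
i=optics.camera_info('top');a=np.load('pics/top0.npz');p=a['p'];meas(p,i)
# post top: white disc
h=cv2.cvtColor(np.ascontiguousarray(p),cv2.COLOR_RGB2HSV)
m=((h[...,1]<60)&(h[...,2]>190)); m[:, :347]=0; m[:,363:]=0; m[:245]=0; m[261:]=0
pts=np.argwhere(m)[:,::-1]; print(len(pts),plane(i,pts,.062).mean(0))
post=plane(i,pts,.062).mean(0)[:2]; ears(p,i,post)
v=np.array([.433,-.196])-post; print(np.hypot(*v),np.degrees(np.arctan2(v[1],v[0])))
w=np.array([.5583,.0521])-post; print(np.hypot(*w),np.degrees(np.arctan2(w[1],w[0])))
E
```

```text
red area 221 px [355.7 252.7] ctr [ 0.5142 -0.0922] size [0.109  0.0396] box [[0.4779999852180481, -0.13699999451637268], [0.5149999856948853, -0.15000000596046448], [0.5509999990463257, -0.04699999839067459], [0.5130000114440918, -0.03400000184774399]]
blue area 473 px [294.9 235. ] ctr [0.5583 0.0521] size [0.1246 0.0227] box [[0.5289999842643738, -0.004000000189989805], [0.5509999990463257, -0.010999999940395355], [0.5870000123977661, 0.1080000028014183], [0.5659999847412109, 0.11500000208616257]]
blue area 126 px [303.7 330.2] ctr [0.327  0.0269] size [0.0807 0.012 ] box [[0.28700000047683716, 0.032999999821186066], [0.28700000047683716, 0.020999999716877937], [0.367000013589859, 0.020999999716877937], [0.367000013589859, 0.032999999821186066]]
109 [ 0.51458179 -0.09217067  0.062     ]
n 226 91 rmax 0.05668925231969967 ear axis deg (mod180) 88.15028937708021
0.13204589961632326 -128.15777377673183
0.15074915184656393 73.14166600426655
```

View pics/wrist0.png

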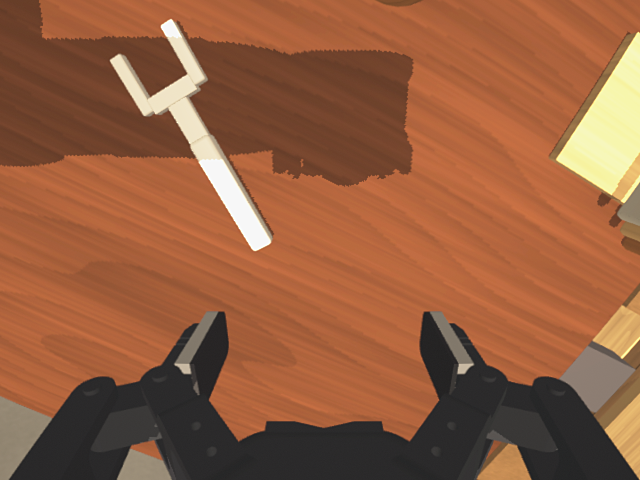

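Pot, ramekins and so on are clear of the working area. The estimates agree:
- The post axis is at (0.5146, -0.0922).
- The wrench handle is at azimuth 73°, 151 mm from the axis (expected 150).
- The dispenser is 132 mm away (expected 135).
- Ear a is at 88°, so q≈0.25 and the stop is at about 28°.

I'll move the shut fingers behind ear a.

```bash
cat > g.py <<'E'
from h import *
import sys
from scipy.spatial.transform import Rotation as Ro
POST=np.array([.5146,-.0922])
def pose():
    o=get_obs(); R=Ro.from_quat(o['tool_rot']).as_matrix()
    return np.array(o['eef_pos']),R,o
def go(tx,ty,tz,az):
    p,R,o=pose(); d=R.T@(np.array([tx,ty,tz])-p); a=np.degrees(np.arctan2(R[1,0],R[0,0]))
    roll=-((az-a+180)%360-180)
    print('dx dy dz cm',(d*100).round(2),'roll',round(roll,1))
def polar(az,r,back):  # finger centre at radius r on ray az, 'back' anticlockwise behind it
    a=np.radians(az); u=np.array([np.cos(a),np.sin(a)]); t=np.array([np.sin(a),-np.cos(a)])
    return POST+r*u-back*t
def st():
    p,R,o=pose(); print('t',round(o['clock'],2),'p',p.round(4),'az',np.degrees(np.arctan2(R[1,0],R[0,0])).round(1),'tilt',R[2,2].round(4),'F',np.round(o['ft_force'],1),'q',np.round(o['joint_pos'],2))
E
python3 -c "
from g import *
st();x=polar(88,.042,.04);print(x);go(*x,.245,88)"
```

```text
t 0.15 p [ 0.2235 -0.4468  0.2446] az -63.4 tilt -1.0 F [-0.4  0.   0.3] q [-1.11  0.24  0.    1.34  0.    1.57]
[ 0.47609015 -0.04882961]
dx dy dz cm [-24.29 -40.39   0.  ] roll -151.4
```

```bash
python3 -m inch '[[[0,-2.5,-4,0,-10],[0,-5,-8.5,0,-20],[0,-8,-13,0,-30],[0,-11,-18,0,-40],[0,-13.5,-22.5,0,-50]]]'; python3 -c "
from g import *
st();x=polar(88,.042,.04);go(*x,.245,88)"
```

```text
clock: 0.78
eef_pos: [0.3648, -0.2236, 0.2447]
tool_rot: [0.993, -0.114, -0.0, -0.001]
ft_force: [0.7, -0.3, -0.2]
grip_width: 0.0003
t 0.78 p [ 0.3648 -0.2236  0.2447] az -13.1 tilt -1.0 F [ 0.7 -0.3 -0.2] q [-0.55  0.1  -0.17  1.3   0.    1.25]
dx dy dz cm [ 6.880e+00 -1.954e+01 -1.000e-02] roll -101.1
```

```bash
python3 -m inch '[[[0,1.5,-4,0,-10],[0,3,-8,0,-20],[0,4.5,-12,0,-30],[0,6,-16,0,-40],[0,6.9,-19.5,0,-50]]]'; python3 -c "
from g import *
st();x=polar(88,.042,.04);go(*x,.046,88)"
```

```text
clock: 1.4
eef_pos: [0.4768, -0.0478, 0.2445]
tool_rot: [0.948, 0.32, -0.0, -0.001]
ft_force: [0.9, 0.0, -0.5]
grip_width: -0.0001
t 1.4 p [ 0.4768 -0.0478  0.2445] az 37.3 tilt -1.0 F [ 0.9  0.  -0.5] q [-0.1   0.2  -0.05  1.32  0.    0.82]
dx dy dz cm [-0.12  0.08 19.85] roll -50.7
```

```bash
python3 -m inch '[[[0,0,0,3,-10],[0,0,0,6,-20],[0,0,0,9,-30],[0,0,0,11,-40],[0,0,0,12,-50.5]]]'; python3 - <<'E'
from g import *
st();x=polar(88,.042,.04);go(*x,.046,88)
i=optics.camera_info('wrist');p,d=optics.camera('wrist');save('w1',p)
q,e=optics.camera('top');save('t1',cv2.resize(q[180:330,230:430],None,fx=4,fy=4,interpolation=cv2.INTER_CUBIC))
E
```

```text
clock: 2.02
eef_pos: [0.4755, -0.0475, 0.1228]
tool_rot: [0.719, 0.695, -0.001, -0.002]
ft_force: [0.2, -0.3, 0.3]
grip_width: -0.0
t 2.02 p [ 0.4755 -0.0475  0.1228] az 88.1 tilt -1.0 F [ 0.2 -0.3  0.3] q [-0.1   0.29 -0.26  1.02  0.   -0.07]
dx dy dz cm [-0.15  0.1   7.68] roll 0.1
```

View pics/w1.png

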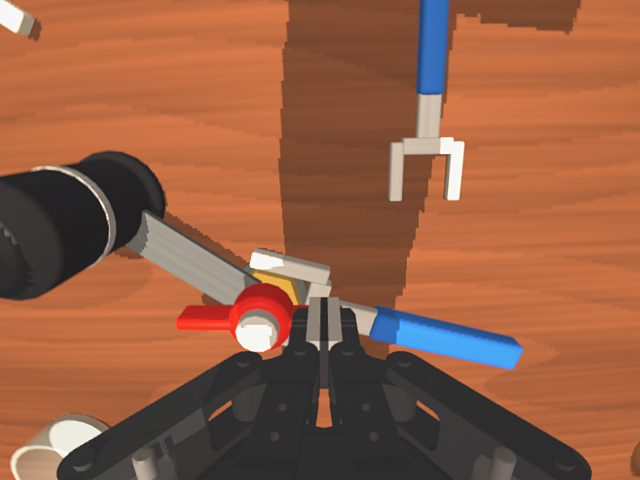

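View pics/t1.png

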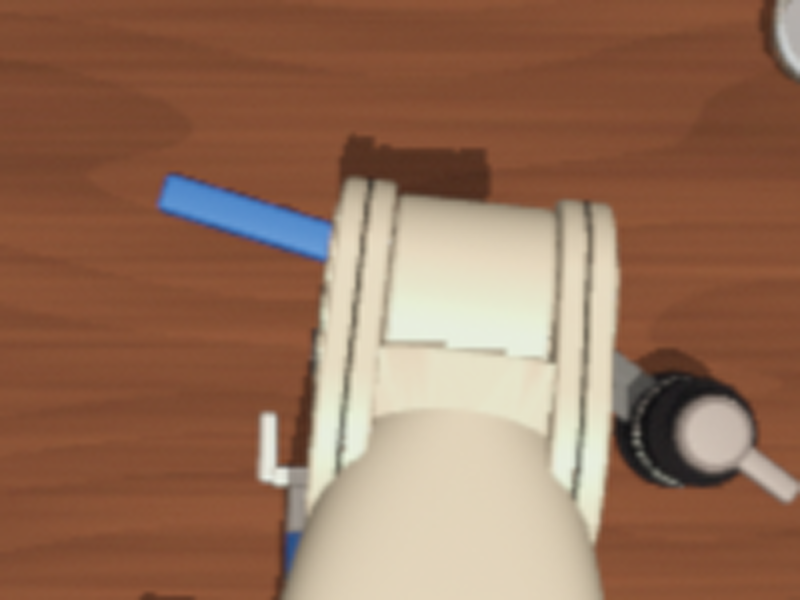

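```bash
python3 -m inch '[[[0,-0.1,0,3,0],[0,-0.1,0,6,0],[0,-0.1,0,7,0],[0,-0.1,0,7.7,0],[0,-0.1,0,7.7,0]]]'; python3 - <<'E'
from g import *
st()
i=optics.camera_info('wrist');p,d=optics.camera('wrist');save('w2',p)
q,e=optics.camera('scene');save('s2',cv2.resize(q[200:350,220:420],None,fx=4,fy=4,interpolation=cv2.INTER_CUBIC))
E
```

```text
clock: 2.75
eef_pos: [0.4753, -0.0484, 0.0464]
tool_rot: [0.721, 0.693, -0.001, -0.002]
ft_force: [-0.1, -0.1, -0.2]
grip_width: 0.0
t 2.75 p [ 0.4753 -0.0484  0.0464] az 87.7 tilt -1.0 F [-0.1 -0.1 -0.2] q [-0.1   0.39 -0.36  0.83  0.   -0.06]
```

View pics/w2.png

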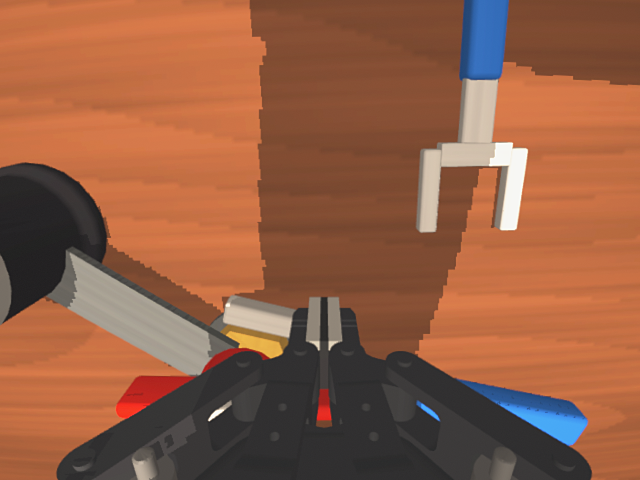

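View pics/s2.png

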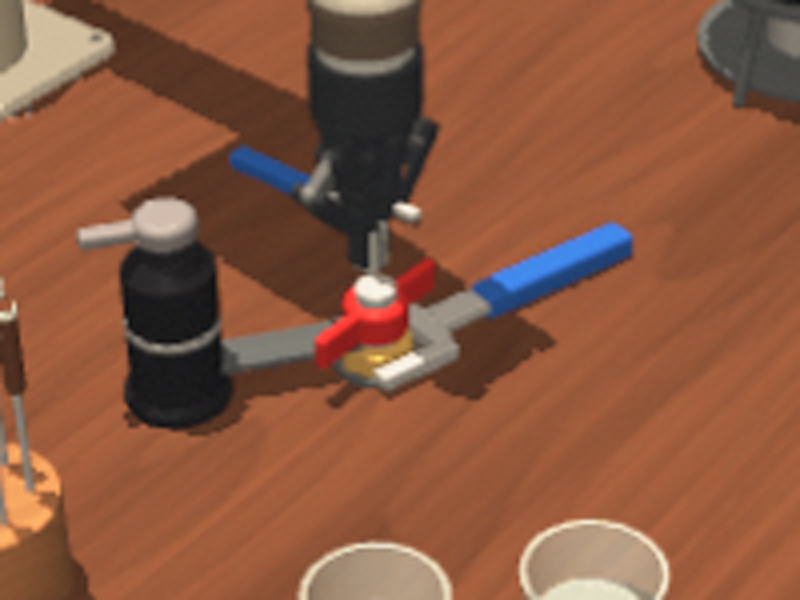

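Fingers are low behind ear a, next to the hub. Now I'll work out the arc.

```bash
cat >> g.py <<'E'
def arc(azs,r=.042,back=.0155,z=.046):
    for a in azs: 
        x=polar(a,r,back); print(a,end=' '); go(*x,z,a)
E
python3 -c "
from g import *
arc([88,78,70,62,54,46,38,30])"
```

```text
88 dx dy dz cm [-0.03  2.49  0.08] roll -0.3
78 dx dy dz cm [0.18 3.24 0.08] roll 9.7
70 dx dy dz cm [0.25 3.86 0.08] roll 17.7
62 dx dy dz cm [0.23 4.48 0.07] roll 25.7
54 dx dy dz cm [0.13 5.1  0.07] roll 33.7
46 dx dy dz cm [-0.06  5.69  0.07] roll 41.7
38 dx dy dz cm [-0.33  6.26  0.07] roll 49.7
30 dx dy dz cm [-0.67  6.78  0.07] roll 57.7
```

```bash
python3 -m inch '[[[0,0,1.3,0,0],[0,0,2.5,0,0],[0,0.2,3.2,0,9],[0,0.25,3.8,0,17],[0,0.25,4.5,0,25]]]'; python3 - <<'E'
from g import *
st()
arc([60,54,46,38,32,28])
E
```

```text
clock: 3.48
eef_pos: [0.521, -0.0471, 0.0467]
tool_rot: [0.855, 0.519, -0.001, -0.002]
ft_force: [-2.0, 1.6, 1.9]
grip_width: 0.0002
t 3.48 p [ 0.521  -0.0471  0.0467] az 62.5 tilt -1.0 F [-2.   1.6  1.9] q [-0.09  0.46 -0.23  0.88  0.    0.39]
60 dx dy dz cm [-0.04  0.15  0.07] roll 2.5
54 dx dy dz cm [0.08 0.6  0.07] roll 8.5
46 dx dy dz cm [0.17 1.22 0.07] roll 16.5
38 dx dy dz cm [0.16 1.85 0.07] roll 24.5
32 dx dy dz cm [0.1  2.31 0.06] roll 30.5
28 dx dy dz cm [0.04 2.62 0.06] roll 34.5
```

Force is about 2.5 N, so the ear is in contact and turning. I'll continue the arc.

```bash
python3 -m inch '[[[0,0.1,0.6,0.05,8],[0,0.15,1.2,0.05,16],[0,0.15,1.8,0.05,24],[0,0.1,2.3,0.05,30],[0,0.1,2.3,0.05,30]]]'; python3 - <<'E'
from g import *
from m import *
st()
arc([32,30,28,26],back=.0155)
p,d=optics.camera('wrist');save('w3',p)
q,e=optics.camera('scene');save('s3',cv2.resize(q[200:350,220:420],None,fx=4,fy=4,interpolation=cv2.INTER_CUBIC))
i=optics.camera_info('wrist'); print(proj(i,[*POST,.062]))
E
```

```text
clock: 4.1
eef_pos: [0.5431, -0.0565, 0.0462]
tool_rot: [0.96, 0.281, -0.001, -0.002]
ft_force: [-0.5, 0.9, 0.1]
grip_width: 0.0003
t 4.1 p [ 0.5431 -0.0565  0.0462] az 32.6 tilt -1.0 F [-0.5  0.9  0.1] q [-0.11  0.5  -0.17  0.9   0.    0.9 ]
32 dx dy dz cm [-0.11 -0.03  0.02] roll 0.6
30 dx dy dz cm [-0.06  0.11  0.02] roll 2.6
28 dx dy dz cm [-0.01  0.26  0.02] roll 4.6
26 dx dy dz cm [0.03 0.41 0.02] roll 6.6
[[218.88294995 381.39649874]]
```

View pics/w3.png

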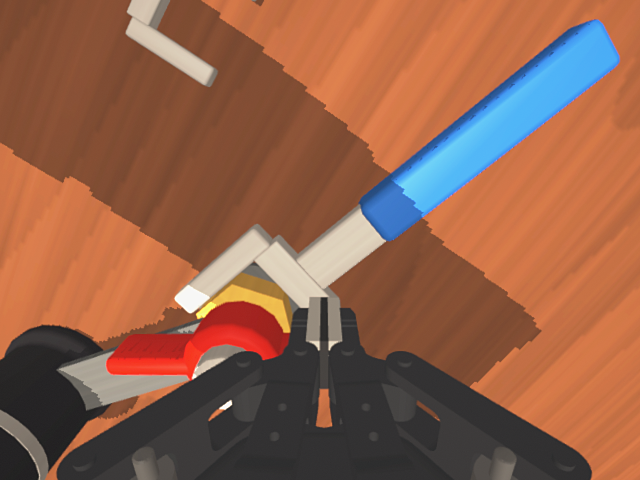

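View pics/s3.png

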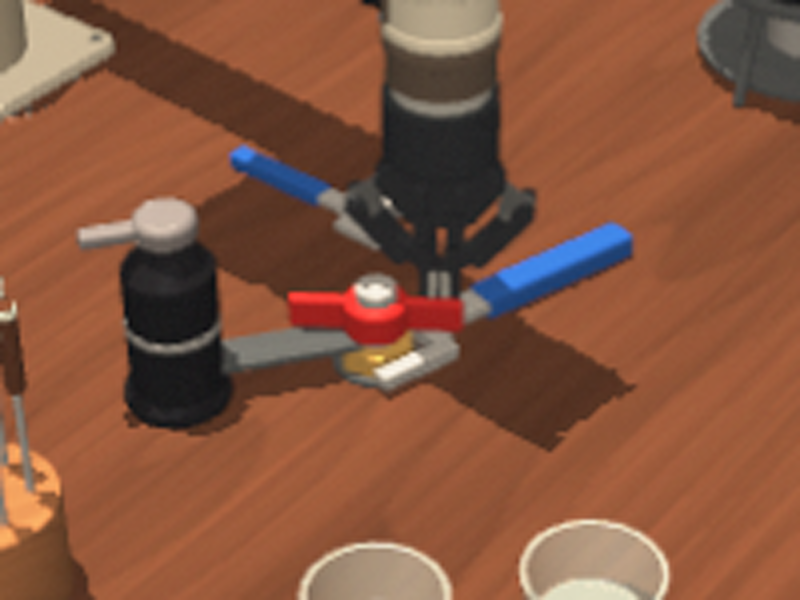

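The coupling has turned most of the way and the wrench hasn't moved. I'll push gently until the stop shows as force.

```bash
python3 -m inch '[[[0,0,0.1,0,2],[0,0,0.2,0,3],[0,0,0.3,0,4],[0,0,0.4,0,4.5],[0,0,0.4,0,4.5]]]'; python3 - <<'E'
from g import *
st()
arc([32,30,28,26],back=.0155)
E
```

```text
clock: 4.82
eef_pos: [0.5447, -0.0603, 0.0462]
tool_rot: [0.97, 0.243, -0.002, -0.002]
ft_force: [1.5, 3.7, 0.8]
grip_width: -0.0
t 4.83 p [ 0.5447 -0.0603  0.0462] az 28.1 tilt -1.0 F [1.5 3.7 0.8] q [-0.11  0.5  -0.17  0.91  0.    0.97]
32 dx dy dz cm [-0.08 -0.44  0.02] roll -3.9
30 dx dy dz cm [-0.01 -0.29  0.02] roll -1.9
28 dx dy dz cm [ 0.04 -0.15  0.02] roll 0.1
26 dx dy dz cm [0.09 0.   0.02] roll 2.1
```

```bash
python3 -m inch '[[[0,0,0.1,0,0],[0,0,0.2,0,0],[0,0,0.2,0,0],[0,0,0.2,0,0],[0,0,0.2,0,0]]]'; python3 - <<'E'
from g import *
st()
q,e=optics.camera('scene');save('s4',cv2.resize(q[200:350,220:420],None,fx=4,fy=4,interpolation=cv2.INTER_CUBIC))
E
```

```text
clock: 5.45
eef_pos: [0.5448, -0.0604, 0.0462]
tool_rot: [0.97, 0.243, -0.002, -0.004]
ft_force: [-1.5, 8.1, 3.3]
grip_width: 0.0
t 5.45 p [ 0.5448 -0.0604  0.0462] az 28.2 tilt -1.0 F [-1.5  8.1  3.3] q [-0.11  0.5  -0.16  0.91  0.01  0.97]
```

View pics/s4.png

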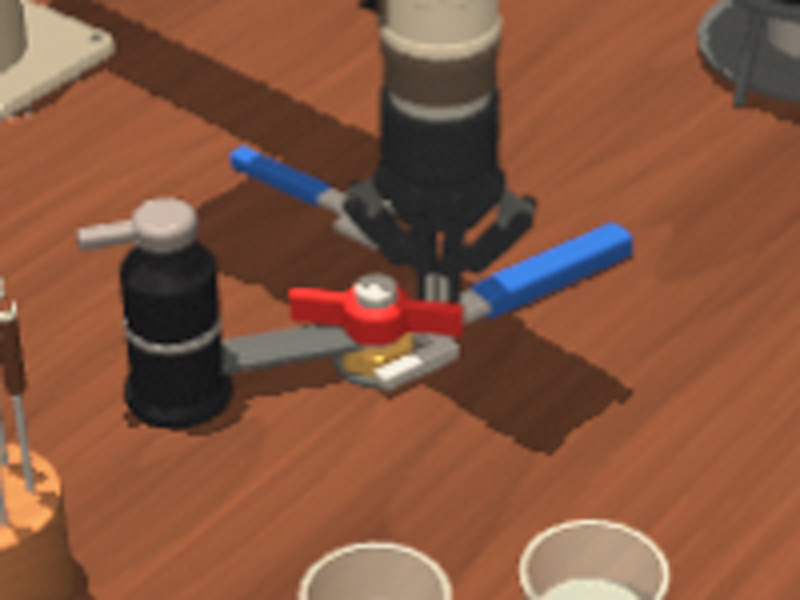

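The tool stalled at az 28° with the reaction rising to 9 N, so the coupling is at its stop. I'll back off, lift, and check from the top while heading to the handle.

```bash
python3 -m inch '[[[0,0,-2,0,0],[0,0,-4,0,0],[0,0,-4,-5,0],[0,0,-4,-10,0],[0,0,-4,-12,0]]]'; python3 - <<'E'
from g import *
st()
for z in(.15,.021): go(*polar(73,.14,.05),z,73)
E
```

```text
clock: 6.12
eef_pos: [0.5275, -0.0254, 0.1698]
tool_rot: [0.97, 0.244, 0.0, -0.002]
ft_force: [0.4, -0.2, -0.1]
grip_width: -0.0001
t 6.12 p [ 0.5275 -0.0254  0.1698] az 28.2 tilt -1.0 F [ 0.4 -0.2 -0.1] q [-0.05  0.34 -0.06  1.17  0.    1.03]
dx dy dz cm [ 2.11 -8.13  2.02] roll -44.8
dx dy dz cm [ 2.09 -8.08 14.92] roll -44.8
```

```bash
python3 -m inch '[[[0,0.5,-2,0,-10],[0,1,-4,0,-20],[0,1.5,-6,0,-30],[0,2.1,-8.1,2,-40],[0,2.1,-8.1,4,-44.8]]]'; python3 - <<'E'
from g import *
from m import *
st()
go(*polar(73,.14,.05),.021,73)
i=optics.camera_info('top');p,d=optics.camera('top');save('t5',cv2.resize(p[180:330,230:430],None,fx=4,fy=4,interpolation=cv2.INTER_CUBIC))
meas(p,i);ears(p,i,POST)
p,d=optics.camera('wrist');save('w5',p)
E
```

```text
clock: 6.75
eef_pos: [0.5068, 0.0577, 0.1299]
tool_rot: [0.802, 0.597, 0.001, -0.001]
ft_force: [0.2, 0.2, 0.2]
grip_width: -0.0002
t 6.75 p [0.5068 0.0577 0.1299] az 73.3 tilt -1.0 F [0.2 0.2 0.2] q [ 0.11  0.34 -0.17  1.06  0.    0.4 ]
dx dy dz cm [-0.15  0.14 10.89] roll 0.3
red area 229 px [355.1 252.8] ctr [ 0.5144 -0.0921] size [0.1082 0.0385] box [[0.4620000123977661, -0.11699999868869781], [0.49000000953674316, -0.14399999380111694], [0.5659999847412109, -0.06700000166893005], [0.5389999747276306, -0.03999999910593033]]
blue area 174 px [310.8 239.8] ctr [0.5466 0.0148] size [0.0477 0.023 ] box [[0.5289999842643738, -0.004999999888241291], [0.5509999990463257, -0.010999999940395355], [0.5649999976158142, 0.03400000184774399], [0.5429999828338623, 0.04100000113248825]]
n 240 94 rmax 0.05781719065359682 ear axis deg (mod180) 28.59109911999354
```

View pics/t5.png

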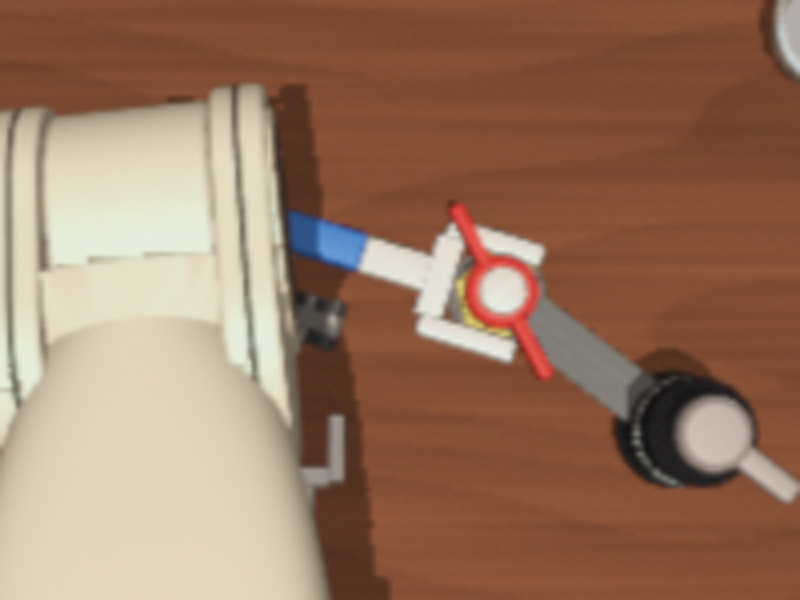

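View pics/w5.png

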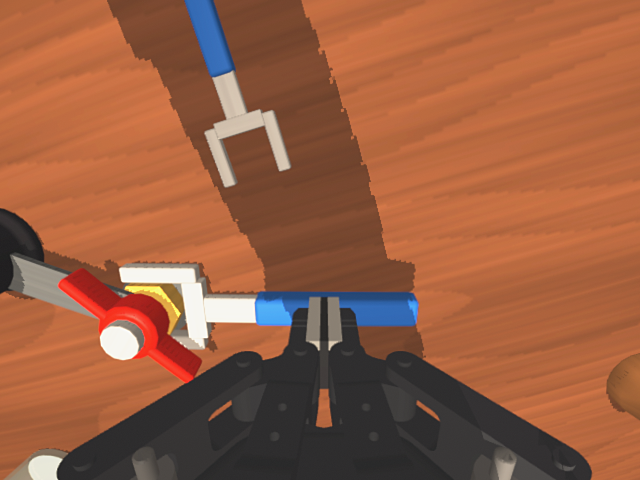

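From the top the ears lie at 28.6° (q≈1.29, at the stop), and the wrench is unmoved on the nut. The fingers are poised behind the handle, so I'll descend.

```bash
python3 -m inch '[[[0,-0.1,0,4,0],[0,-0.1,0,8,0],[0,-0.1,0,10,0],[0,-0.1,0,10.8,0],[0,-0.1,0,10.8,0]]]'; python3 - <<'E'
from g import *
st()
arc([73,66,59,52,45,38,31,24,17,11],r=.14,back=.023,z=.021)
E
```

```text
clock: 7.48
eef_pos: [0.5043, 0.056, 0.0205]
tool_rot: [0.804, 0.595, -0.001, -0.003]
ft_force: [-0.1, -0.0, 0.5]
grip_width: -0.0001
t 7.47 p [0.5043 0.056  0.0205] az 73.0 tilt -1.0 F [-0.1 -0.   0.5] q [ 0.11  0.47 -0.3   0.8   0.    0.4 ]
73 dx dy dz cm [ 0.13  3.02 -0.07] roll 0.0
66 dx dy dz cm [ 0.3   4.74 -0.08] roll 7.0
59 dx dy dz cm [ 0.27  6.47 -0.09] roll 14.0
52 dx dy dz cm [ 0.02  8.19 -0.1 ] roll 21.0
45 dx dy dz cm [-0.43  9.86 -0.11] roll 28.0
38 dx dy dz cm [-1.09 11.46 -0.12] roll 35.0
31 dx dy dz cm [-1.93 12.97 -0.13] roll 42.0
24 dx dy dz cm [-2.96 14.37 -0.14] roll 49.0
17 dx dy dz cm [-4.14 15.63 -0.14] roll 56.0
11 dx dy dz cm [-5.28 16.59 -0.15] roll 62.0
```

```bash
python3 -m inch '[[[0,0.1,1.5,-0.05,0],[0,0.1,2.8,-0.05,0],[0,0.2,3.8,-0.05,3.5],[0,0.25,4.7,-0.05,7],[0,0.25,5.6,-0.05,10.5]]]'; python3 - <<'E'
from g import *
st()
arc([59,55,51,47,43],r=.14,back=.023,z=.021)
p,d=optics.camera('wrist');save('w6',p)
E
```

```text
clock: 8.1
eef_pos: [0.5576, 0.0428, 0.0214]
tool_rot: [0.855, 0.518, -0.002, -0.004]
ft_force: [-5.9, 2.2, 5.1]
grip_width: -0.0003
t 8.1 p [0.5576 0.0428 0.0214] az 62.4 tilt -1.0 F [-5.9  2.2  5.1] q [ 0.07  0.55 -0.15  0.87  0.01  0.56]
59 dx dy dz cm [0.16 0.98 0.03] roll 3.4
55 dx dy dz cm [0.23 1.97 0.02] roll 7.4
51 dx dy dz cm [0.23 2.96 0.01] roll 11.4
47 dx dy dz cm [0.16 3.94 0.  ] roll 15.4
43 dx dy dz cm [ 0.02  4.93 -0.  ] roll 19.4
```

View pics/w6.png

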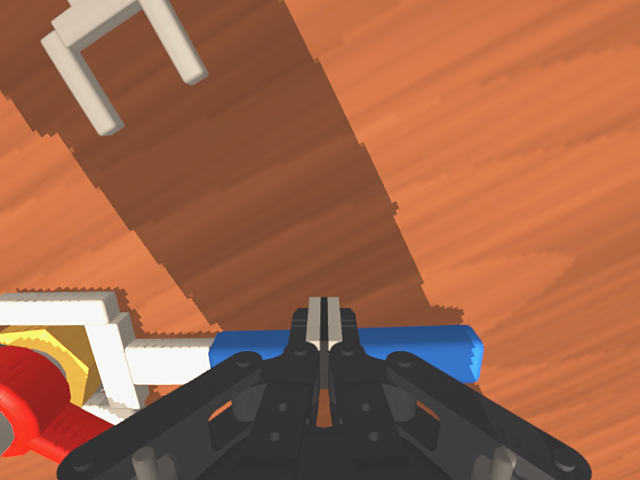

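The handle is flush against the fingers and the wrench and nut are turning (about 6 N). Continue.

```bash
python3 -m inch '[[[0,0.15,1,0,3.5],[0,0.2,2,0,7.5],[0,0.2,3,0,11.5],[0,0.15,3.9,0,15.5],[0,0,4.9,0,19.5]]]'; python3 - <<'E'
from g import *
st()
arc([39,35,31,27,23,19,15,11],r=.14,back=.023,z=.021)
E
```

```text
clock: 8.78
eef_pos: [0.602, 0.0203, 0.0215]
tool_rot: [0.931, 0.365, -0.002, -0.004]
ft_force: [-3.0, 2.6, 0.3]
grip_width: -0.0001
t 8.78 p [0.602  0.0203 0.0215] az 42.8 tilt -1.0 F [-3.   2.6  0.3] q [ 0.03  0.62 -0.02  0.93  0.01  0.86]
39 dx dy dz cm [0.07 0.96 0.04] roll 3.8
35 dx dy dz cm [0.13 1.94 0.04] roll 7.8
31 dx dy dz cm [0.12 2.93 0.03] roll 11.8
27 dx dy dz cm [0.04 3.92 0.02] roll 15.8
23 dx dy dz cm [-0.1   4.9   0.01] roll 19.8
19 dx dy dz cm [-0.31  5.87 -0.  ] roll 23.8
15 dx dy dz cm [-0.59  6.82 -0.01] roll 27.8
11 dx dy dz cm [-0.94  7.75 -0.02] roll 31.8
```

```bash
python3 -m inch '[[[0,0.05,1,0.03,4],[0,0.1,1.9,0.03,8],[0,0.1,2.9,0.03,12],[0,0.05,3.9,0.03,16],[0,-0.1,4.8,0.03,19.5]]]'; python3 - <<'E'
from g import *
from m import *
st()
arc([23,21,19,17,15,13,11],r=.14,back=.023,z=.021)
p,d=optics.camera('wrist');save('w7',p)
E
```

```text
clock: 9.4
eef_pos: [0.6347, -0.0144, 0.0216]
tool_rot: [0.98, 0.201, -0.002, -0.005]
ft_force: [-0.7, 4.0, 0.0]
grip_width: 0.0003
t 9.4 p [ 0.6347 -0.0144  0.0216] az 23.2 tilt -0.9999 F [-0.7  4.   0. ] q [-0.03  0.68  0.08  0.98  0.01  1.14]
23 dx dy dz cm [-0.1   0.17  0.06] roll 0.2
21 dx dy dz cm [-0.03  0.66  0.05] roll 2.2
19 dx dy dz cm [0.02 1.15 0.05] roll 4.2
17 dx dy dz cm [0.06 1.65 0.04] roll 6.2
15 dx dy dz cm [0.08 2.14 0.04] roll 8.2
13 dx dy dz cm [0.08 2.64 0.03] roll 10.2
11 dx dy dz cm [0.06 3.13 0.03] roll 12.2
```

View pics/w7.png

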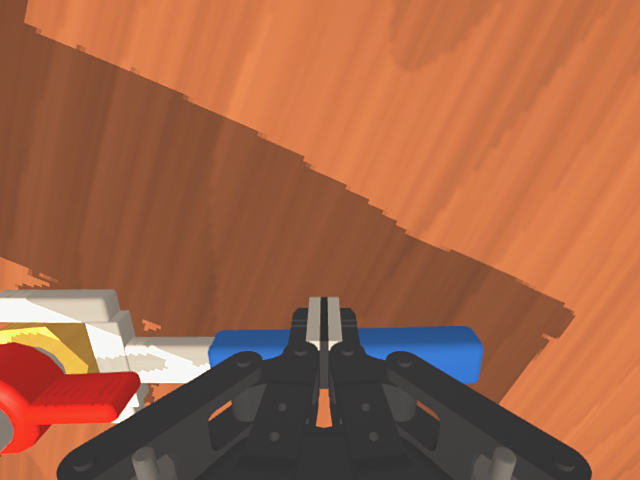

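```bash
python3 -m inch '[[[0,-0.05,0.5,0.05,2],[0,0,1,0.05,3.5],[0,0.05,1.5,0.05,5.5],[0,0.05,1.8,0.05,7],[0,0.05,1.8,0.05,7]]]'; python3 - <<'E'
from g import *
st()
arc([17,16,15,14,13,12,11,10],r=.14,back=.023,z=.021)
E
```

```text
clock: 10.07
eef_pos: [0.6435, -0.0323, 0.0214]
tool_rot: [0.99, 0.14, -0.001, -0.004]
ft_force: [0.3, 3.1, 1.5]
grip_width: -0.0001
t 10.07 p [ 0.6435 -0.0323  0.0214] az 16.1 tilt -1.0 F [0.3 3.1 1.5] q [-0.05  0.69  0.11  0.99  0.01  1.24]
17 dx dy dz cm [-0.09 -0.34  0.04] roll -0.9
16 dx dy dz cm [-0.04 -0.09  0.04] roll 0.1
15 dx dy dz cm [-0.01  0.15  0.04] roll 1.1
14 dx dy dz cm [0.03 0.4  0.04] roll 2.1
13 dx dy dz cm [0.06 0.64 0.03] roll 3.1
12 dx dy dz cm [0.08 0.89 0.03] roll 4.1
11 dx dy dz cm [0.1  1.14 0.03] roll 5.1
10 dx dy dz cm [0.12 1.38 0.03] roll 6.1
```

```bash
python3 -m inch '[[[0,0,0.2,0,1],[0,0,0.4,0,2],[0,0,0.6,0,3],[0,0,0.6,0,3],[0,0,0.6,0,3]]]'; python3 - <<'E'
from g import *
st()
arc([15,14,13,12,11,10],r=.14,back=.023,z=.021)
E
```

```text
clock: 10.7
eef_pos: [0.6449, -0.0385, 0.0213]
tool_rot: [0.994, 0.114, -0.002, -0.003]
ft_force: [1.5, 2.2, 1.0]
grip_width: -0.0001
t 10.7 p [ 0.6449 -0.0385  0.0213] az 13.1 tilt -1.0 F [1.5 2.2 1. ] q [-0.06  0.69  0.12  1.    0.01  1.28]
15 dx dy dz cm [ 0.   -0.49  0.03] roll -1.9
14 dx dy dz cm [ 0.05 -0.24  0.03] roll -0.9
13 dx dy dz cm [ 0.09 -0.    0.03] roll 0.1
12 dx dy dz cm [0.13 0.24 0.03] roll 1.1
11 dx dy dz cm [0.16 0.49 0.03] roll 2.1
10 dx dy dz cm [0.19 0.74 0.03] roll 3.1
```

Not at the stop yet, as the force hasn't risen. Going on in small steps.

```bash
python3 -m inch '[[[0,0.05,0.2,0,1],[0,0.1,0.4,0,2],[0,0.1,0.6,0,2.5],[0,0.1,0.6,0,2.5],[0,0.1,0.6,0,2.5]]]'; python3 - <<'E'
from g import *
st()
arc([13,12,11,10,9,8],r=.14,back=.023,z=.021)
p,d=optics.camera('wrist');save('w8',p)
E
```

```text
clock: 11.32
eef_pos: [0.6473, -0.0444, 0.0213]
tool_rot: [0.996, 0.092, -0.002, -0.003]
ft_force: [1.0, 3.0, 1.6]
grip_width: 0.0003
t 11.32 p [ 0.6473 -0.0444  0.0213] az 10.6 tilt -1.0 F [1.  3.  1.6] q [-0.07  0.7   0.13  1.    0.01  1.32]
13 dx dy dz cm [-0.03 -0.62  0.03] roll -2.4
12 dx dy dz cm [ 0.01 -0.38  0.03] roll -1.4
11 dx dy dz cm [ 0.06 -0.14  0.03] roll -0.4
10 dx dy dz cm [0.1  0.11 0.03] roll 0.6
9 dx dy dz cm [0.13 0.35 0.03] roll 1.6
8 dx dy dz cm [0.17 0.6  0.03] roll 2.6
```

View pics/w8.png

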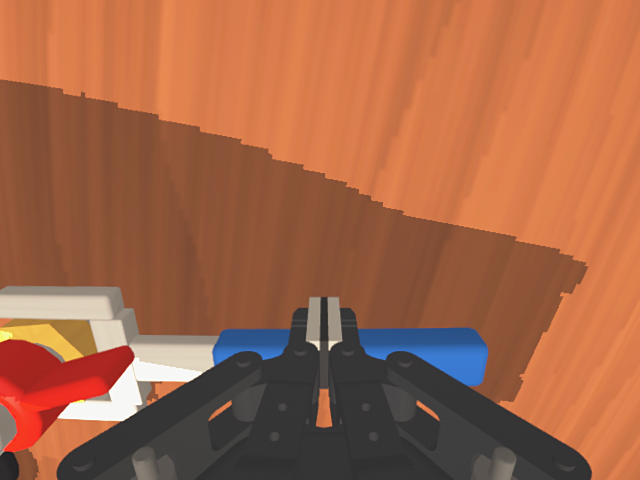

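```bash
python3 -m inch '[[[0,0.05,0.2,0,0.5],[0,0.1,0.4,0,1.5],[0,0.1,0.5,0,2],[0,0.1,0.5,0,2],[0,0.1,0.5,0,2]]]'; python3 - <<'E'
from g import *
st()
arc([11,10,9,8,7],r=.14,back=.023,z=.021)
E
```

```text
clock: 12.0
eef_pos: [0.6487, -0.0484, 0.0213]
tool_rot: [0.997, 0.075, -0.002, -0.004]
ft_force: [-1.2, 6.1, 3.4]
grip_width: 0.0002
t 12.0 p [ 0.6487 -0.0484  0.0213] az 8.6 tilt -1.0 F [-1.2  6.1  3.4] q [-0.08  0.7   0.13  1.01  0.01  1.34]
11 dx dy dz cm [-0.03 -0.56  0.03] roll -2.4
10 dx dy dz cm [ 0.02 -0.32  0.03] roll -1.4
9 dx dy dz cm [ 0.07 -0.07  0.03] roll -0.4
8 dx dy dz cm [0.11 0.17 0.03] roll 0.6
7 dx dy dz cm [0.14 0.41 0.03] roll 1.6
```

Force is now rising (6 N) and the tool is falling short. One more small push to confirm the stop.

```bash
python3 -m inch '[[[0,0,0.15,0,0],[0,0,0.3,0,0],[0,0,0.3,0,0],[0,0,0.3,0,0],[0,0,0.3,0,0]]]'; python3 - <<'E'
from g import *
st()
E
```

```text
clock: 12.62
eef_pos: [0.6489, -0.0499, 0.0213]
tool_rot: [0.997, 0.075, -0.002, -0.005]
ft_force: [0.3, 8.2, 2.3]
grip_width: 0.0
t 12.62 p [ 0.6489 -0.0499  0.0213] az 8.6 tilt -0.9999 F [0.3 8.2 2.3] q [-0.08  0.7   0.13  1.01  0.01  1.34]
```

```bash
python3 -m inch '[[[0,0,0.2,0,0],[0,0,0.5,0,0],[0,0,0.5,0,0],[0,0,0.5,0,0],[0,0,0.5,0,0]]]'; python3 - <<'E'
from g import *
st()
p,d=optics.camera('wrist');save('w9',p)
p,d=optics.camera('scene');save('s9',cv2.resize(p[200:350,220:420],None,fx=4,fy=4,interpolation=cv2.INTER_CUBIC))
E
```

```text
clock: 13.25
eef_pos: [0.6492, -0.0522, 0.0214]
tool_rot: [0.997, 0.076, -0.003, -0.007]
ft_force: [-1.3, 9.9, 3.0]
grip_width: 0.0005
t 13.25 p [ 0.6492 -0.0522  0.0214] az 8.7 tilt -0.9999 F [-1.3  9.9  3. ] q [-0.09  0.71  0.14  1.01  0.01  1.33]
```

View pics/w9.png

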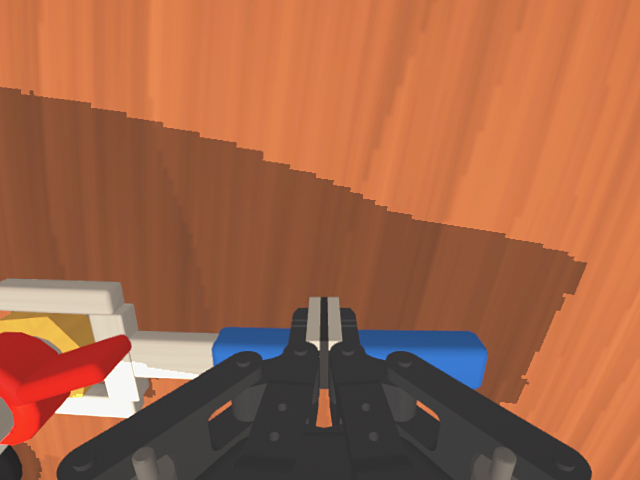

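View pics/s9.png

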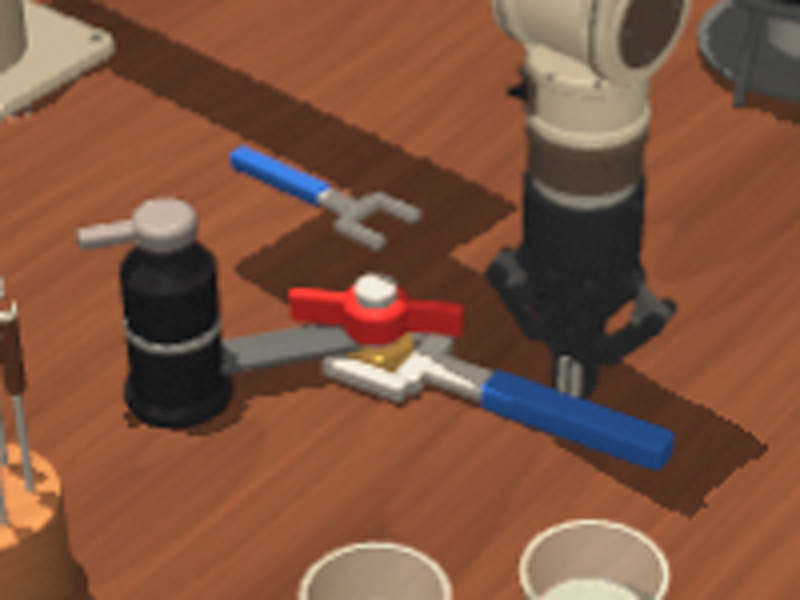

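Reaction up to 10 N against 3 N while turning, so the nut is very likely at its stop. I'll back off gently, lift, and measure.

```bash
python3 -m inch '[[[0,0,-1.5,0,0],[0,0,-4,0,0],[0,0,-4,-5,0],[0,0,-6,-11,0],[0,0,-8,-13,0]]]'; python3 - <<'E'
from g import *
st()
E
python3 -m inch '[[[0,0,-4,0,0],[0,0,-8,0,0],[0,0,-12,0,0],[0,0,-16,0,0],[0,0,-18,0,0]]]'; python3 - <<'E'
from m import *
from g import POST
i=optics.camera_info('top');p,d=optics.camera('top');save('t10',cv2.resize(p[130:330,230:496],None,fx=3,fy=3,interpolation=cv2.INTER_CUBIC))
meas(p,i);ears(p,i,POST)
E
```

```text
clock: 13.98
eef_pos: [0.6398, 0.0244, 0.1569]
tool_rot: [0.997, 0.075, 0.0, -0.006]
ft_force: [1.2, -0.8, -0.6]
grip_width: -0.0002
t 13.97 p [0.6398 0.0244 0.1569] az 8.6 tilt -0.9999 F [ 1.2 -0.8 -0.6] q [0.03 0.57 0.26 1.27 0.01 1.45]
clock: 14.6
eef_pos: [0.6121, 0.2035, 0.1586]
tool_rot: [0.997, 0.076, 0.0, -0.005]
ft_force: [-0.3, -0.6, 0.3]
grip_width: -0.0
red area 215 px [355.1 253. ] ctr [ 0.5149 -0.0926] size [0.1073 0.0402] box [[0.46299999952316284, -0.11800000071525574], [0.49300000071525574, -0.14499999582767487], [0.5659999847412109, -0.06700000166893005], [0.5370000004768372, -0.03999999910593033]]
blue area 470 px [344.8 193.6] ctr [ 0.6615 -0.0695] size [0.1266 0.0231] box [[0.597000002861023, -0.06800000369548798], [0.6010000109672546, -0.09000000357627869], [0.7260000109672546, -0.07100000232458115], [0.722000002861023, -0.04899999871850014]]
blue area 206 px [304.2 331.1] ctr [0.3269 0.0281] size [0.0807 0.0144] box [[0.28700000047683716, 0.03500000014901161], [0.28700000047683716, 0.020999999716877937], [0.367000013589859, 0.020999999716877937], [0.367000013589859, 0.035999998450279236]]
n 229 83 rmax 0.05703420318536802 ear axis deg (mod180) 28.824792090247055
```

View pics/t10.png

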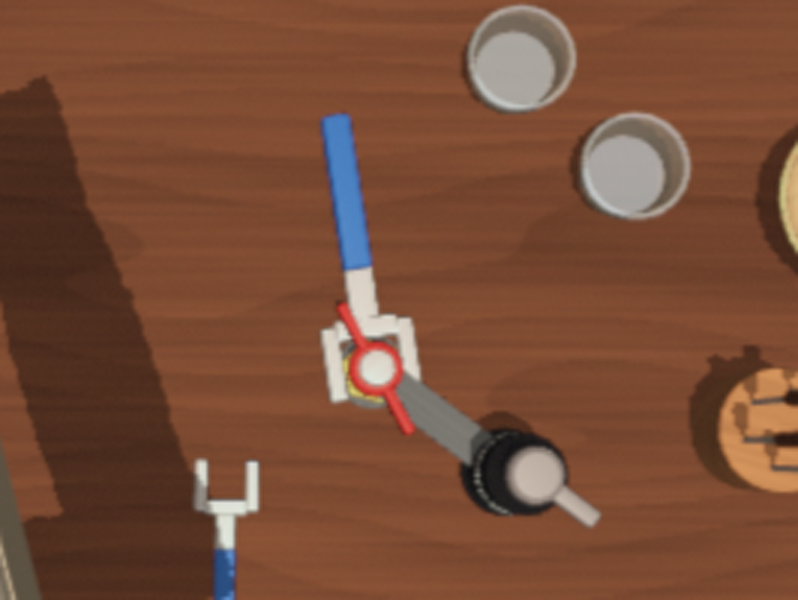

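```bash
python3 - <<'E'
from h import *
from workcell import ticket
i=optics.camera_info('top');a=np.load('pics/top0.npz')
q,d=optics.camera('top')
print('changed px',[(n,int((np.abs(q[s].astype(int)-a['p'][s]).max(2)>60).sum())) for n,s in dict(ram=np.s_[125:210,380:465],mill=np.s_[140:175,165:195],bowl=np.s_[160:235,485:560],fork=np.s_[245:300,465:535],pot=np.s_[180:280,20:150]).items()])
print('wrench depth z',depthpt(i,[(338,165),(345,194),(350,210)],d)[:,2].round(3), get_obs()['clock'])
print(ticket.job_done())
E
```

```text
changed px [('ram', 0), ('mill', 826), ('bowl', 0), ('fork', 0), ('pot', 3276)]
wrench depth z [-0.001  0.02   0.021] 14.7
the job is handed in; nothing more can be done
None
```

I turned both the coupling and the nut clockwise until they stopped, and handed the job in at about 14.7 s of the 48 s.

- **Coupling:** I pushed ear a round with the shut fingers until the tool stalled and the force rose to about 9 N. The top view afterwards showed the ears at 28.8°, which is about 1.29 rad of the 1.30.
- **Nut:** I pushed the wrench handle along its arc. It turned at about 3–6 N, and the force rose to about 10 N at the end. The handle turned from 73.1° to 8.7° (1.12 rad). Less the stated play, that puts the nut between about 0.96 and 1.0 rad. I did not measure the nut's own angle. At 8–10 N the tool still crept about 4 mm, which I took for play and give at the stop.
- **Wrench:** The jaw centre is within about 2 mm of the post axis. The handle top reads 20–21 mm high, so it lies flat. One of the three depth points landed on the ledge and told me nothing about the wrench.
- **Bystanders:** Ramekins, bowl and fork holder are unchanged in the top view. The pot and pepper mill regions did change in that last picture. I think this is the arm parked in front of them, but I did not confirm it. The arm showed no contact forces after it left the wrench.

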